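# Turn the coffee carousel until the cup is at the front

## Task

Turn the round wooden coffee carousel by pushing the finger knobs on its rim until the cup with the handle that stands on it has come round to the front, its bowl centred in line with the flat metal pointer that sticks out from under the tray. Do not touch or lift anything that stands on it, let everything stay standing, and leave the things around it where they are. Then take the hand away, with the tray at rest.

Things in the scene. Friction and masses are not known exactly. Their poses are not given: they have to be found in the camera images.
- carousel_foot: Fixed plain metal (aluminium) foot, mostly hidden under the tray. Origin on the turning axis at worktop height. Its own -x axis is the front direction: along it a flat pointer tongue (32 mm wide, 9 mm high, pointed end) sticks out from under the tray, its point 196 mm from the axis. The foot's yaw varies, so the pointer may aim somewhat left or right of the robot.
- tray: Round wooden tray, 330 mm wide; origin on the turning axis at its underside, 14 mm above the worktop. Turns either way, several turns, about its z; bearing friction (0.2 N m, 1.5 N at a knob) stops it when not pushed. Floor 8 mm, raised edge (6 mm thick) 18 mm above its origin. Six finger knobs stand 60 degrees apart just inside the edge; the first is 30 degrees from its x axis (about z).
- knob_top (a point): Top centre of the first of the six identical dark-wood finger knobs fixed to the tray: upright, 18 mm thick, top 66 mm above the worktop, axis 146 mm from the turning axis, at 30 degrees about the tray's z from its x axis; the others at 90, 150, 210, 270 and 330 degrees. Neighbours are 146 mm apart.
- espresso_cup: The cup to bring to the front: small ceramic espresso cup with a loop handle, 63 mm wide, 90 mm long with the handle, 50 mm high, the only thing with a handle on the tray. Loose and upright on the tray. Origin at the centre of its outline (handle included), at its underside. The handle points along its own -y; it may stand at any angle.
- cup_center (a point): Centre of the espresso cup's round bowl at its underside (14 mm from the cup's origin, away from the handle), 50 to 90 mm from the turning axis. This point is to end in line with the pointer.
- coffee_pod_0: Coffee pod, 51 mm wide, 44 mm high, loose on the tray about 70 mm from the axis. Origin at the centre of its underside. Not to be touched.
- coffee_pod_1: Another such coffee pod on the tray, 51 mm wide, 44 mm high, origin at the centre of its underside. Not to be touched.
- coffee_pod_2: A third such coffee pod on the tray, 51 mm wide, 44 mm high, origin at the centre of its underside. Not to be touched.
- espresso_glass: Small clear straight glass, 50 mm wide, 63 mm high, the tallest thing on the tray, loose, about 70 mm from the axis. Origin at the centre of its underside. Not to be touched.
- kitchen_timer: Bystander on the worktop to the left: round kitchen timer, 65 mm wide, 52 mm high, origin at the centre of its underside. Leave it.
- salt_shaker: Bystander on the worktop to the left, near the front edge: salt shaker, 44 mm wide, 90 mm high, origin at the centre of its underside. Leave it.
- measuring_cup: Bystander on the worktop to the right, beside the carousel: small cup with a handle, 64 x 91 mm, 54 mm high, origin at the centre of its underside. It is not on the tray and is not the cup meant. Leave it.

How it is judged:
By the outcome, as a careful person would: the job done as asked, in the order asked, and still so for the second after the job is handed in, with the robot touching nothing.
It also fails if it takes over 64 s, if anything falls off the work surface, if the arm or the gripper's body presses on something with over 40 N, if the wrist force passes 120 N, or if a joint passes its speed limit or range.

## Robot

A 6-joint arm with a two-finger parallel gripper is mounted at the origin on a cart in front of the work surface, level with it; the furniture and walls round the work are solid. World frame = base frame: x ahead of the robot, y to its left, z up, the work surface at z = 0. Lengths are in m, angles in rad, forces in N, time in s.
With the tool pointing down it reaches from about 0.25 to 0.775 m from the base axis. Payload 4 kg.
Tool frame: the origin (TCP) lies at the centre of the arm's flange, where the gripper is bolted on; the fingertips stand 199 mm ahead of it and the grasp point (between the pads) lies 180 mm ahead of it; z points along the fingers, y is the line along which they close (so a half turn about z gives the same grasp; the last joint's range is limited). The gripper opens to 94 mm and grips with 3 to 60 N. Pads are 16 mm wide; open, the fingers measure 119 mm over their backs; the gripper's body (75 mm by 177 mm) begins 78 mm behind the grasp point.
Start: joints at [1.001, 0.087, 1.371, -0, 1.684, -0.103], TCP at [0.248, 0.491, 0.405] pointing down, gripper open.
Joint ranges: [-3.1, 3.1], [-0.76, 2.03], [0.27, 2.55], [-1.08, 4.22], [0.17, 2.65], [-2.57, 2.57]. Speed limits (rad/s): [2.79, 2.79, 3.14, 3.14, 3.14, 3.14].

## Interface

Orientations are given as [roll, pitch, yaw] about the fixed x, y, z axes, in that order (R = Rz(yaw) Ry(pitch) Rx(roll)).
In Python, from bench import robot, eyes, models gives the robot as it stands.
- The arm moves only by the tool step_arm, never from a script. Its argument "commands" is a list that holds one entry, the list of rows, each a list of 7 numbers: the shift along the tool's x, y, z in mm, then the turn, a rotation vector about the tool's x, y, z in rad, then the finger opening in mm, from 0 to 94. In form: [[[tx, ty, tz, wx, wy, wz, gripper], ...]]. A call has 1 to 20 rows; each row shifts and turns the commanded pose from where the row before left it, along the tool's axes as they then stand; what a row does not reach is not made up. A row lasts 1/8 s, in which the tool goes at most 62.5 mm and 10.7 degrees, less where a joint would pass 70% of its speed; a pose out of reach is approached as far as the arm can. A call is refused whole if a number of a shift passes 62.5 or a number of a turn 0.188, either way. A call with a gripper value outside its range is refused whole. The fingers move at their own pace and stop on an object; the grip force is fixed at half the most. Time passes only in rows, so rows that do not move let the fingers close. It gives the time, the measured TCP pose, the force, the opening and the grip force at its end, in the units of the state.
- robot.get_obs(): the state, without advancing time (a new reading comes with each control period).
- eyes.snapshot(name): name is "scene" or "top" or "wrist"; returns a dict with "color" (400x640x3 uint8, red, green, blue), "camera_matrix" (3x3 intrinsics, pixels), "D" ([k1, k2, p1, p2, k3] as OpenCV has them; the pictures are not rectified), "eye" and "rotation" of the camera in the world; the wrist camera has in their place "tool_from_camera" (4x4, takes a point from camera to tool coordinates, whose origin is the TCP and whose axes are the flange's). Camera axes: x right, y up, looking along -z (the intrinsics and any distortion apply to the point x, -y, -z); pixel columns grow to the right and rows downward; lengths in m; the calibration is good to about 2 mm. A picture is of the moment at which its call begins: read the wrist's pose just before it. There is no depth.
- robot.close_job(): hands the job in; it is judged then, once.
Trained networks look in a picture, given as the dict that the camera call returned (one of the last four; its "shot" number tells which), for a name from the list of things; names that differ only in an ending like _2 or _b are one class to them, and where a whole thing is asked for, a point or a joint stands for the part that bears it (a point fixed in the world has none). Each returns a list of dicts, best first, with "confidence" (0 to 1); they miss things now and then, are a little off and sometimes report something else, mostly with a low value. They report only what shows in the picture. A call takes as long as a camera call.
- models.masks_of(picture, query): "mask" (400x640 bool, what is visible of it) and "xy" ([column, row] in pixels, amid what is visible of it).
- models.tip_of(picture, query): "xy" ([column, row] in pixels: a listed point, or the origin of a listed thing).
The state is a dict: "time": time; "joint_positions": joint angles; "qvel": joint speeds; "joint_torque": joint torques, N m; "tool_pos": TCP position; "ee_rot": TCP orientation; "wrist_force": force on the tool from outside, world axes, zero at the start; "wrist_torque": the same for the moment, N m; "width": finger opening in m; "finger_force": force on a finger pad.
Only numpy, scipy, OpenCV 4.12 (cv2) and the standard library are available. Lean on these libraries where they do the work, as an engineer would, in place of code of your own. Each camera call takes 0.05 s, during which the arm holds its last target. There are 200 camera calls.

## Working session

There is one attempt and no reset: what is moved stays moved. The work goes in short steps, Python scripts to look and compute and a tool call to move; the robot and the scene stay as the last step left them, time stands still between calls to the robot, and variables do not carry over. Pictures are saved under pics/ and viewed, at most 10 in all, crops included, and the job is handed in when it is done.

Besides the shell and the picture viewer there is one more tool, called after "Emit:" as a command line: name --argument value ..., lists and objects as JSON in quotes. step_arm: Moves the arm, as the interface text tells. Its arguments: {"type":"object","properties":{"commands":{"type":"array"}},"required":["commands"]}

```bash
mkdir -p pics
cat > h.py <<'E'
import numpy as np, cv2
from scipy.spatial.transform import Rotation as R
from bench import robot, eyes, models
def cam(p):
    if "eye" in p: return np.array(p["eye"]),np.array(p["rotation"])
    o=robot.get_obs(); e=np.array(o["ee_rot"])
    Rt=R.from_euler('xyz',e).as_matrix() if e.shape==(3,) else e
    T=np.array(p["tool_from_camera"]); return np.array(o["tool_pos"])+Rt@T[:3,3],Rt@T[:3,:3]
def ray(p,xy):
    e,Rm=cam(p); u=cv2.undistortPoints(np.array([[xy]],float),np.array(p["camera_matrix"]),np.array(p["D"],float))[0,0]
    d=Rm@np.array([u[0],-u[1],-1]); return e,d
def onz(p,xy,z):
    e,d=ray(p,xy); return e+d*(z-e[2])/d[2]
def save(p,n): cv2.imwrite(f"pics/{n}.png",p["color"][:,:,::-1])
E
python3 - <<'E'
from h import *
o=robot.get_obs(); print(o)
for c in ["top","scene"]:
    p=eyes.snapshot(c); save(p,c+"0"); print(c,p["eye"])
    for q,z in [("carousel_foot",0),("tray",.014),("knob_top",.066),("cup_center",.022),("espresso_cup",.022),("coffee_pod_0",.022),("espresso_glass",.022),("kitchen_timer",0),("salt_shaker",0),("measuring_cup",0)]:
        for r in models.tip_of(p,q)[:6]:
            print(q,round(r["confidence"],2),np.round(r["xy"]),np.round(onz(p,r["xy"],z),3))
E
```

```text
{'time': 0.0, 'joint_positions': array([ 1.00090704e+00,  8.79420999e-02,  1.37221912e+00, -3.20274616e-05,
        1.68356524e+00, -1.03084158e-01]), 'qvel': array([-0.00150222, -0.00057377,  0.00074959,  0.00069046,  0.0004703 ,
        0.00131397]), 'joint_torque': array([ 5.19869161e-05, -3.40182710e+01, -3.02425432e+01,  7.18115154e-02,
        3.31320707e-02, -1.70147860e-04]), 'tool_pos': array([0.24746309, 0.49106638, 0.40352858]), 'ee_rot': array([-3.13946689e+00, -1.87909891e-04,  2.67478376e+00]), 'wrist_force': array([-0.32495834, -0.21854023,  0.37149628]), 'wrist_torque': array([-0.03218225,  0.02784859,  0.00325024]), 'finger_force': 0.0, 'width': 0.09359614242230635}
top [0.42316134 0.09604349 1.23934452]Traceback (most recent call last):
  File "<stdin>", line 7, in <module>
  File "h.py", line 13, in onz
    e,d=ray(p,xy); return e+d*(z-e[2])/d[2]
                                       ~^^^
IndexError: invalid index to scalar variable.
```

```bash
sed -i 's|if "eye" in p: return .*|if "eye" in p: return np.array(p["eye"]),R.from_euler("xyz",p["rotation"]).as_matrix()|' h.py
python3 - <<'E'
from h import *
for c in ["top","scene"]:
    p=eyes.snapshot(c); save(p,c+"0"); print(c,p["eye"],p["rotation"],p["D"])
    for q,z in [("carousel_foot",0),("tray",.014),("knob_top",.066),("cup_center",.022),("espresso_cup",.022),("coffee_pod_0",.022),("espresso_glass",.022),("kitchen_timer",0),("salt_shaker",0),("measuring_cup",0)]:
        for r in models.tip_of(p,q)[:6]:
            print(q,round(r["confidence"],2),np.round(r["xy"]),np.round(onz(p,r["xy"],z),3))
E
```

```text
top [0.42316134 0.09604349 1.23934452] [ 0.20754694 -0.0051142  -2.02803868] [-0.0761407  0.         0.         0.         0.       ]
tray 0.77 [339. 200.] [ 0.64  -0.102  0.014]
knob_top 0.86 [295. 208.] [0.669 0.04  0.066]
cup_center 0.89 [321. 209.] [ 0.64  -0.037  0.022]
espresso_cup 0.21 [338. 220.] [ 0.582 -0.067  0.022]
coffee_pod_0 0.77 [363. 208.] [ 0.581 -0.158  0.022]
coffee_pod_0 0.76 [326. 181.] [ 0.717 -0.091  0.022]
coffee_pod_0 0.69 [349. 182.] [ 0.68  -0.158  0.022]
espresso_glass 0.5 [340. 220.] [ 0.579 -0.075  0.022]
kitchen_timer 0.76 [196. 277.] [0.619 0.421 0.   ]
kitchen_timer 0.4 [320. 210.] [ 0.64  -0.034  0.   ]
salt_shaker 0.75 [335. 200.] [ 0.651 -0.092  0.   ]
salt_shaker 0.69 [360. 207.] [ 0.593 -0.156  0.   ]
salt_shaker 0.5 [226. 300.] [0.512 0.361 0.   ]
measuring_cup 0.84 [406. 157.] [ 0.679 -0.379  0.   ]
scene [-0.27042108 -0.49369454  0.68574748] [ 1.04132235  0.01922613 -1.08852019] [-0.06832559  0.          0.          0.          0.        ]
carousel_foot 0.53 [373. 220.] [ 0.715 -0.14   0.   ]
tray 0.64 [350. 227.] [ 0.636 -0.102  0.014]
knob_top 0.91 [310. 194.] [0.67  0.046 0.066]
cup_center 0.67 [332. 216.] [ 0.653 -0.034  0.022]
espresso_cup 0.78 [330. 216.] [ 0.65  -0.03   0.022]
espresso_cup 0.42 [335. 215.] [ 0.662 -0.04   0.022]
coffee_pod_0 0.66 [361. 238.] [ 0.591 -0.153  0.022]
coffee_pod_0 0.66 [374. 220.] [ 0.688 -0.154  0.022]
coffee_pod_0 0.59 [357. 213.] [ 0.701 -0.093  0.022]
coffee_pod_0 0.36 [330. 231.] [ 0.584 -0.063  0.022]
espresso_glass 0.59 [334. 233.] [ 0.579 -0.079  0.022]
kitchen_timer 0.7 [205. 196.] [0.611 0.415 0.   ]
salt_shaker 0.94 [194. 219.] [0.483 0.348 0.   ]
measuring_cup 0.89 [454. 250.] [ 0.674 -0.388  0.   ]
```

View pics/top0.png

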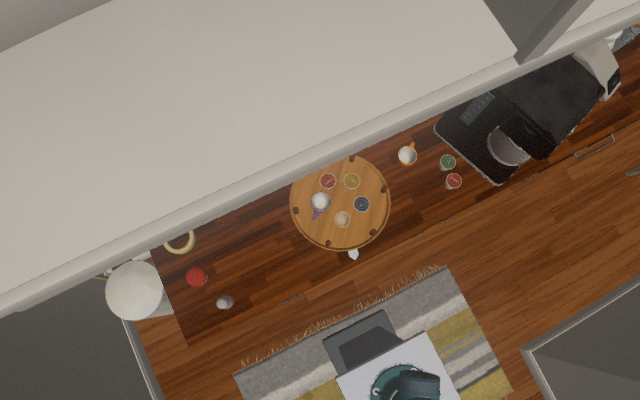

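View pics/scene0.png

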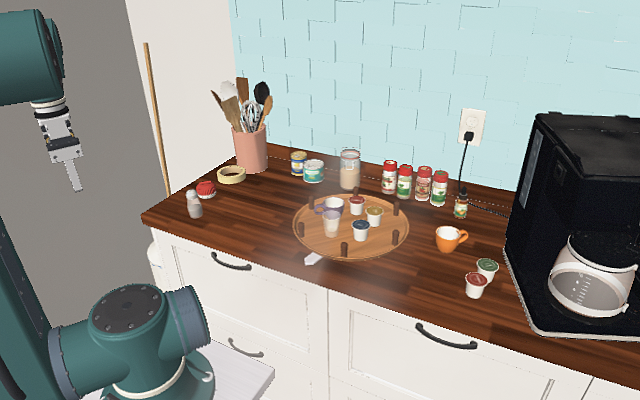

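Run:
```python
from h import *
a=cv2.imread("pics/top0.png")[145:270,280:400]; b=cv2.imread("pics/scene0.png")[180:275,280:420]
a=cv2.resize(a,None,fx=4.5,fy=4.5,interpolation=cv2.INTER_CUBIC); 
cv2.imwrite("pics/topc.png",a)
p=eyes.snapshot("top")
# tray ring fit
for r in models.masks_of(p,"tray")[:1]:
    m=r["mask"].astype(np.uint8); c=max(cv2.findContours(m,0,1)[0],key=cv2.contourArea)
    h=cv2.convexHull(c)[:,0]; e=cv2.fitEllipse(h.astype(np.float32)); print(e,onz(p,e[0],.03))
for q in ["carousel_foot","espresso_cup","espresso_glass"]:
    for r in models.masks_of(p,q)[:2]: print(q,r["confidence"],r["xy"],r["mask"].sum())
for xy in [(353,255),(351,158),(384,187),(296,211),(328,243),(373,234)]: print(xy,onz(p,xy,.0095 if xy[1]==255 else .066).round(3))
```

```text
((340.19439697265625, 202.7640838623047), (95.06881713867188, 101.91476440429688), 76.5051498413086) [ 0.62872216 -0.0993689   0.03      ]
carousel_foot 0.4 [351.1, 254.4] 76
espresso_cup 0.82 [319.1, 204.4] 346
espresso_glass 0.76 [340.5, 215.6] 209
espresso_glass 0.34 [341.5, 208.5] 6364
(353, 255) [ 0.461 -0.062  0.01 ]
(351, 158) [ 0.739 -0.192  0.066]
(384, 187) [ 0.607 -0.242  0.066]
(296, 211) [0.66  0.042 0.066]
(328, 243) [ 0.526 -0.003  0.066]
(373, 234) [ 0.49  -0.14   0.066]
```

View pics/topc.png

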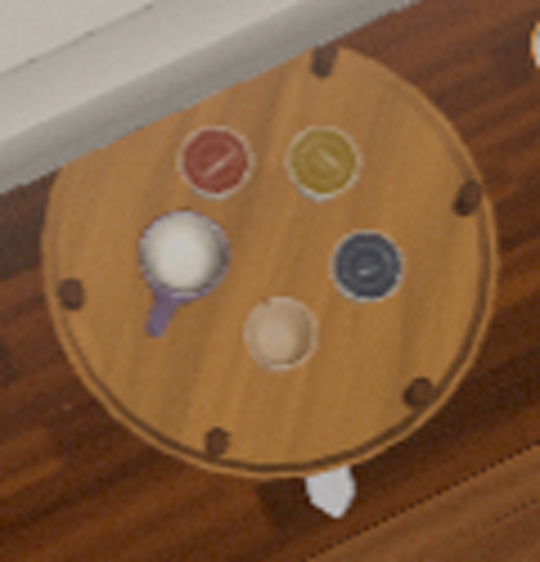

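Emit:
step_arm --commands '[[[-15,-10,0,0,0,0,40],[-29,-20,0,0,0,0,40],[-29,-20,0,0,0,0,40],[-29,-20,0,0,0,0,40],[-29,-20,0,0,0,0,40],[-29,-20,0,0,0,0,40],[-29,-20,0,0,0,0,40],[-29,-20,0,0,0,0,40],[-29,-20,0,0,0,0,40],[-29,-20,0,0,0,0,40],[-29,-20,0,0,0,0,40],[-29,-20,0,0,0,0,40],[-29,-20,0,0,0,0,40],[-29,-20,0,0,0,0,40],[-29,-20,0,0,0,0,40],[-29,-20,0,0,0,0.067,40],[-21,-6,0,0,0,0.067,40],[0,0,0,0,0,0.067,40],[0,0,0,0,0,0.067,40],[0,0,0,0,0,0,40]]]'

```text
time: 3.95
tool_pos: [0.5245, -0.0049, 0.4047]
ee_rot: [-3.141, 0.0, 2.407]
wrist_force: [-0.3, 0.6, 1.0]
width: 0.0402
finger_force: 0.0
```

Run:
```python
from h import *
o=robot.get_obs(); print(o["tool_pos"],o["ee_rot"],o["joint_positions"].round(3),o["width"],o["time"])
p=eyes.snapshot("wrist"); save(p,"w0"); print(cam(p), p["tool_from_camera"])
C=[]
for q,z in [("carousel_foot",0),("tray",.014),("knob_top",.066),("cup_center",.022),("espresso_cup",.022),("coffee_pod_0",.022),("espresso_glass",.022)]:
    for r in models.tip_of(p,q)[:6]:
        print(q,round(r["confidence"],2),np.round(r["xy"]),np.round(onz(p,r["xy"],z),3))
p=eyes.snapshot("top")
K=[(351.6,157.7),(384,189),(372.9,232.1),(328.2,242.8),(295.6,210.3)]
K=np.array([onz(p,k,.066)[:2] for k in K])
c=(K[0]+K[3]+K[1]+K[4])/4; print("knobs",K.round(3),"axis",c)
tip=onz(p,(354.4,259.7),.005); cup=onz(p,(320.7,201),.072)
a=lambda v:np.degrees(np.arctan2(*(v[:2]-c)[::-1])).round(1)
print("tip",tip,a(tip),"cup",cup,a(cup),[a(k) for k in K])
```

```text
[ 0.52446493 -0.00490644  0.40472742] [-3.14131655e+00  1.16182980e-04  2.40660408e+00] [-0.117  0.03   1.431 -0.     1.681 -0.953] 0.04017201967618781 3.95
(array([0.46223301, 0.05099758, 0.38467781]), array([[ 6.69769850e-01, -7.11518921e-01, -2.12483349e-01],
       [ 7.42568448e-01,  6.41505517e-01,  1.92516939e-01],
       [-6.70204475e-04, -2.86725472e-01,  9.58012555e-01]])) [[ 4.71321980e-04  9.58046502e-01  2.86612416e-01  8.35274075e-02]
 [ 9.99999721e-01 -6.17736229e-04  4.20422070e-04 -3.99171642e-04]
 [ 5.79834767e-04  2.86612138e-01 -9.58046526e-01  2.00777394e-02]
 [ 0.00000000e+00  0.00000000e+00  0.00000000e+00  1.00000000e+00]]
tray 0.63 [325. 292.] [ 0.64  -0.102  0.014]
tray 0.33 [373. 276.] [ 0.663 -0.043  0.014]
knob_top 0.77 [446. 256.] [0.667 0.042 0.066]
cup_center 0.81 [373. 277.] [ 0.659 -0.042  0.022]
espresso_cup 0.96 [374. 264.] [ 0.647 -0.03   0.022]
coffee_pod_0 0.89 [310. 334.] [ 0.669 -0.154  0.022]
coffee_pod_0 0.75 [269. 291.] [ 0.59  -0.148  0.022]
coffee_pod_0 0.73 [369. 325.] [ 0.708 -0.088  0.022]
coffee_pod_0 0.48 [373. 276.] [ 0.658 -0.041  0.022]
espresso_glass 0.67 [305. 244.] [ 0.573 -0.073  0.022]
knobs [[ 0.739 -0.194]
 [ 0.601 -0.239]
 [ 0.495 -0.142]
 [ 0.527 -0.003]
 [ 0.662  0.042]] axis [ 0.63231441 -0.09846431]
tip [ 0.44615698 -0.05970157  0.005     ] 168.2 cup [ 0.65343014 -0.04046808  0.072     ] 70.0 [np.float64(-41.9), np.float64(-102.5), np.float64(-162.2), np.float64(138.1), np.float64(77.9)]
```

View pics/w0.png

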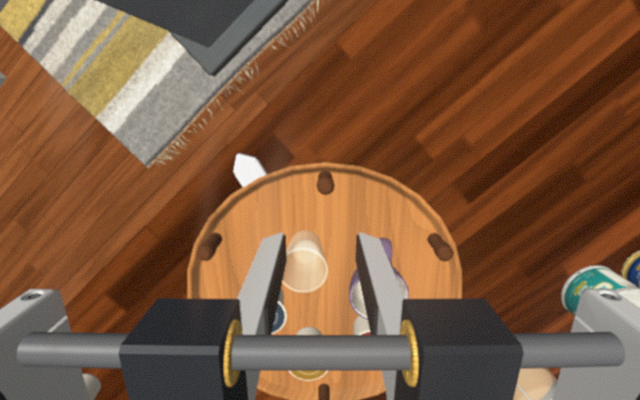

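Run:
```python
from h import *
w=eyes.snapshot("wrist"); t=eyes.snapshot("top")
def tri(a,b):
    (e1,d1),(e2,d2)=a,b; A=np.c_[d1,-d2]; s=np.linalg.lstsq(A,e2-e1,rcond=None)[0]
    return ((e1+s[0]*d1+e2+s[1]*d2)/2).round(4), np.linalg.norm(e1+s[0]*d1-e2-s[1]*d2).round(4)
for n,a,b in [("knob",(325,176),(328.2,242.8)),("knobL",(434,240),(295.6,210.3)),("knobR",(213,239),(372.9,232.1)),("tip",(240,155),(354.4,259.7))]:
    print(n,tri(ray(w,a),ray(t,b)), onz(w,a,.066 if n!="tip" else .005).round(4))
r=models.tip_of(w,"cup_center")[0]["xy"];print(onz(w,r,.022))
c=np.array([.6325,-.0985]); yaw0=137.9
# arc rows: tool centre phi 138->238, yaw 138->200
N=40; ph=np.radians(np.linspace(138,238,N+1)); ya=np.radians(np.linspace(137.9,200,N+1))
P=c+.146*np.c_[np.cos(ph),np.sin(ph)]
for i in range(0,N,4):
    d=(P[i+1]-P[i])*1000; y=ya[i]; print(i,(d@[np.cos(y),np.sin(y)]).round(2),(d@[np.sin(y),-np.cos(y)]).round(2),-(ya[1]-ya[0]).round(4))
```

```text
knob (array([ 0.5352, -0.0093, -0.0209]), np.float64(0.0037)) [0.5205 0.005  0.066 ]
knobL (array([0.6722, 0.0409, 0.018 ]), np.float64(0.0015)) [0.6447 0.043  0.066 ]
knobR (array([ 0.4983, -0.1535,  0.0116]), np.float64(0.0003)) [ 0.493  -0.1235  0.066 ]
tip (array([ 0.4477, -0.0615, -0.006 ]), np.float64(0.0028)) [ 0.4494 -0.0588  0.005 ]
[ 0.65578653 -0.04093316  0.022     ]
0 -0.15 -6.37 -0.0271
4 -0.57 -6.34 -0.0271
8 -0.99 -6.29 -0.0271
12 -1.4 -6.21 -0.0271
16 -1.81 -6.11 -0.0271
20 -2.21 -5.97 -0.0271
24 -2.6 -5.82 -0.0271
28 -2.98 -5.63 -0.0271
32 -3.34 -5.42 -0.0271
36 -3.7 -5.19 -0.0271
```

Emit:
step_arm --commands '[[[1.6,2.5,5,0,0,0,40],[0,0,15,0,0,0,40],[0,0,20,0,0,0,40],[0,0,20,0,0,0,40],[0,0,20,0,0,0,40],[0,0,20,0,0,0,40],[0,0,15,0,0,0,40],[0,0,5,0,0,0,40],[0,0,0,0,0,0,40]]]'

```text
time: 5.68
tool_pos: [0.5254, -0.0011, 0.2845]
ee_rot: [-3.141, -0.0, 2.407]
wrist_force: [-0.3, 0.5, 0.6]
width: 0.04
finger_force: 0.0
```

Run:
```python
from h import *
p=eyes.snapshot("wrist"); save(p,"w1"); print(robot.get_obs()["joint_positions"].round(3))
```

```text
[-0.11   0.088  1.61   0.     1.443 -0.946]
```

View pics/w1.png

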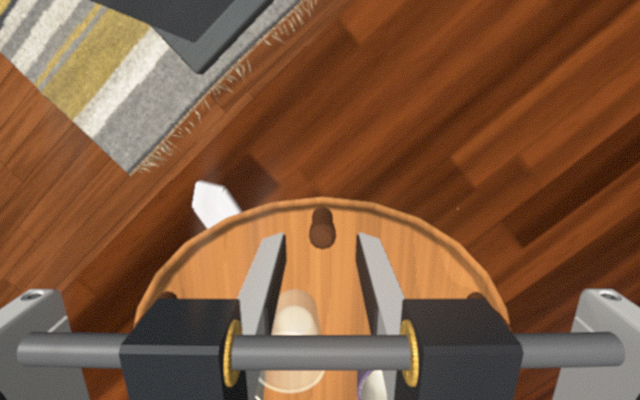

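Run:
```python
from h import *
p=eyes.snapshot("wrist"); print(onz(p,(322,233),.066).round(4), onz(p,(193,182),.009).round(4))
```

```text
[ 0.5262 -0.0008  0.066 ] [ 0.4449 -0.0626  0.009 ]
```

Emit:
step_arm --commands '[[[0,0,5,0,0,0,40],[0,0,15,0,0,0,40],[0,0,15,0,0,0,40],[0,0,10,0,0,0,40],[0,0,0,0,0,0,40],[0,-3,0,0,0,0,40],[0,-3,0,0,0,-0.027,40],[0,-3,0,0,0,-0.027,40],[-0.1,-3,0,0,0,-0.027,40],[-0.2,-4,0,0,0,-0.027,40],[-0.4,-5,0,0,0,-0.027,40]]]'

```text
time: 7.15
tool_pos: [0.5126, -0.0178, 0.24]
ee_rot: [3.141, -0.0, 2.544]
wrist_force: [0.4, 2.0, 1.5]
width: 0.0399
finger_force: 0.8
```

```bash
cat > arc.py <<'E'
from h import *
import sys
def arc(phi1,yaw1,N,c=np.array([.6325,-.0985])):
    o=robot.get_obs(); v=o["tool_pos"][:2]-c; y0=o["ee_rot"][2]%(2*np.pi)
    a0=np.arctan2(v[1],v[0])%(2*np.pi); print("now",np.degrees(a0),np.hypot(*v),np.degrees(y0))
    ph=np.linspace(a0,np.radians(phi1),N+1); ya=np.linspace(y0,np.radians(yaw1),N+1)
    P=c+.146*np.c_[np.cos(ph),np.sin(ph)]; P[0]=o["tool_pos"][:2]
    for i in range(N):
        d=(P[i+1]-P[i])*1000;y=ya[i]
        print([(d@[np.cos(y),np.sin(y)]).round(1),(d@[np.sin(y),-np.cos(y)]).round(1),0,0,0,-(ya[1]-ya[0]).round(3),40])
arc(*map(float,sys.argv[1:3]),int(sys.argv[3]))
E
python3 arc.py 189 169 20
```

```text
now 146.05470565429295 0.1444975695266452 145.75139683809977
[np.float64(1.4), np.float64(-5.5), 0, 0, 0, np.float64(-0.02), 40]
[np.float64(-0.2), np.float64(-5.5), 0, 0, 0, np.float64(-0.02), 40]
[np.float64(-0.3), np.float64(-5.5), 0, 0, 0, np.float64(-0.02), 40]
[np.float64(-0.4), np.float64(-5.5), 0, 0, 0, np.float64(-0.02), 40]
[np.float64(-0.5), np.float64(-5.4), 0, 0, 0, np.float64(-0.02), 40]
[np.float64(-0.6), np.float64(-5.4), 0, 0, 0, np.float64(-0.02), 40]
[np.float64(-0.7), np.float64(-5.4), 0, 0, 0, np.float64(-0.02), 40]
[np.float64(-0.8), np.float64(-5.4), 0, 0, 0, np.float64(-0.02), 40]
[np.float64(-0.9), np.float64(-5.4), 0, 0, 0, np.float64(-0.02), 40]
[np.float64(-1.0), np.float64(-5.4), 0, 0, 0, np.float64(-0.02), 40]
[np.float64(-1.1), np.float64(-5.4), 0, 0, 0, np.float64(-0.02), 40]
[np.float64(-1.2), np.float64(-5.3), 0, 0, 0, np.float64(-0.02), 40]
[np.float64(-1.2), np.float64(-5.3), 0, 0, 0, np.float64(-0.02), 40]
[np.float64(-1.3), np.float64(-5.3), 0, 0, 0, np.float64(-0.02), 40]
[np.float64(-1.4), np.float64(-5.3), 0, 0, 0, np.float64(-0.02), 40]
[np.float64(-1.5), np.float64(-5.3), 0, 0, 0, np.float64(-0.02), 40]
[np.float64(-1.6), np.float64(-5.2), 0, 0, 0, np.float64(-0.02), 40]
[np.float64(-1.7), np.float64(-5.2), 0, 0, 0, np.float64(-0.02), 40]
[np.float64(-1.8), np.float64(-5.2), 0, 0, 0, np.float64(-0.02), 40]
[np.float64(-1.9), np.float64(-5.1), 0, 0, 0, np.float64(-0.02), 40]
```

Emit:
step_arm --commands '[[[1,-3,0,0,0,-0.02,40],[0,-4,0,0,0,-0.02,40],[-0.2,-5.4,0,0,0,-0.02,40],[-0.3,-5.4,0,0,0,-0.02,40],[-0.4,-5.4,0,0,0,-0.02,40],[-0.5,-5.4,0,0,0,-0.02,40],[-0.6,-5.4,0,0,0,-0.02,40],[-0.7,-5.4,0,0,0,-0.02,40],[-0.8,-5.4,0,0,0,-0.02,40],[-0.9,-5.4,0,0,0,-0.02,40],[-1,-5.4,0,0,0,-0.02,40],[-1.1,-5.3,0,0,0,-0.02,40],[-1.2,-5.3,0,0,0,-0.02,40],[-1.3,-5.3,0,0,0,-0.02,40],[-1.4,-5.3,0,0,0,-0.02,40],[-1.5,-5.3,0,0,0,-0.02,40],[-1.6,-5.3,0,0,0,-0.02,40],[-1.7,-4,0,0,0,-0.02,40],[-1,-3,0,0,0,-0.02,40],[0,0,0,0,0,0,40]]]'

```text
time: 9.65
tool_pos: [0.4889, -0.1091, 0.2398]
ee_rot: [-3.141, 0.001, 2.922]
wrist_force: [-0.0, 0.3, -0.3]
width: 0.0398
finger_force: 0.0
```

```bash
python3 arc.py 228 190 18 | sed 's/np.float64//g'
python3 - <<'E'
from h import *
p=eyes.snapshot("top"); a=p["color"][145:270,280:400,::-1]; cv2.imwrite("pics/top2.png",cv2.resize(a,None,fx=4.5,fy=4.5,interpolation=cv2.INTER_CUBIC))
for c in ("top","scene"):
  p=eyes.snapshot(c)
  for r in models.tip_of(p,"cup_center")[:2]: 
    v=onz(p,r["xy"],.022); print(c,r["confidence"],v.round(3),np.degrees(np.arctan2(v[1]+.0985,v[0]-.6325)))
E
```

```text
now 184.2039856849471 0.14400003070807668 167.4023291012714
[(-0.0), (-6.5), 0, 0, 0, (-0.022), 40]
[(-2.0), (-5.9), 0, 0, 0, (-0.022), 40]
[(-2.2), (-5.8), 0, 0, 0, (-0.022), 40]
[(-2.3), (-5.8), 0, 0, 0, (-0.022), 40]
[(-2.4), (-5.7), 0, 0, 0, (-0.022), 40]
[(-2.5), (-5.7), 0, 0, 0, (-0.022), 40]
[(-2.6), (-5.6), 0, 0, 0, (-0.022), 40]
[(-2.7), (-5.6), 0, 0, 0, (-0.022), 40]
[(-2.9), (-5.5), 0, 0, 0, (-0.022), 40]
[(-3.0), (-5.4), 0, 0, 0, (-0.022), 40]
[(-3.1), (-5.4), 0, 0, 0, (-0.022), 40]
[(-3.2), (-5.3), 0, 0, 0, (-0.022), 40]
[(-3.3), (-5.2), 0, 0, 0, (-0.022), 40]
[(-3.4), (-5.2), 0, 0, 0, (-0.022), 40]
[(-3.5), (-5.1), 0, 0, 0, (-0.022), 40]
[(-3.6), (-5.0), 0, 0, 0, (-0.022), 40]
[(-3.7), (-5.0), 0, 0, 0, (-0.022), 40]
[(-3.8), (-4.9), 0, 0, 0, (-0.022), 40]
top 0.95 [ 0.608 -0.041  0.022] 112.79299784511709
scene 0.61 [ 0.606 -0.048  0.022] 117.74276305382197
```

View pics/top2.png

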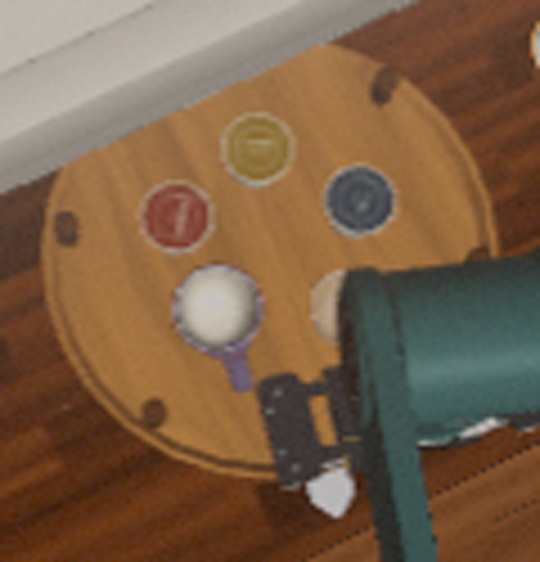

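Emit:
step_arm --commands '[[[0,-3,0,0,0,-0.022,40],[-1,-4,0,0,0,-0.022,40],[-2,-5.9,0,0,0,-0.022,40],[-2.2,-5.8,0,0,0,-0.022,40],[-2.3,-5.8,0,0,0,-0.022,40],[-2.4,-5.7,0,0,0,-0.022,40],[-2.5,-5.7,0,0,0,-0.022,40],[-2.6,-5.6,0,0,0,-0.022,40],[-2.7,-5.6,0,0,0,-0.022,40],[-2.9,-5.5,0,0,0,-0.022,40],[-3,-5.4,0,0,0,-0.022,40],[-3.1,-5.4,0,0,0,-0.022,40],[-3.2,-5.3,0,0,0,-0.022,40],[-3.3,-5.2,0,0,0,-0.022,40],[-3.4,-5.2,0,0,0,-0.022,40],[-3.5,-5.1,0,0,0,-0.022,40],[-3,-4,0,0,0,-0.022,40],[-2,-2.6,0,0,0,-0.022,40],[0,0,0,0,0,0,40]]]'

```text
time: 12.28
tool_pos: [0.5306, -0.1993, 0.2398]
ee_rot: [-3.141, 0.001, -2.965]
wrist_force: [-0.4, 0.2, 1.3]
width: 0.0399
finger_force: 0.0
```

```bash
python3 arc.py 238 195 6 | sed 's/np.float64//g'
python3 - <<'E'
from h import *
print(robot.get_obs()["joint_positions"].round(2))
p=eyes.snapshot("top"); a=p["color"][145:270,280:400,::-1]; cv2.imwrite("pics/top3.png",cv2.resize(a,None,fx=4.5,fy=4.5,interpolation=cv2.INTER_CUBIC))
for c in ("top","scene"):
  p=eyes.snapshot(c)
  for r in models.tip_of(p,"cup_center")[:2]: 
    v=onz(p,r["xy"],.022); print(c,r["confidence"],v.round(3),np.degrees(np.arctan2(v[1]+.0985,v[0]-.6325)))
E
```

```text
now 224.69757162512352 0.14338158411576854 190.10663640744912
[(-1.1), (-6.1), 0, 0, 0, (-0.014), 40]
[(-3.4), (-4.5), 0, 0, 0, (-0.014), 40]
[(-3.5), (-4.4), 0, 0, 0, (-0.014), 40]
[(-3.6), (-4.3), 0, 0, 0, (-0.014), 40]
[(-3.7), (-4.2), 0, 0, 0, (-0.014), 40]
[(-3.8), (-4.2), 0, 0, 0, (-0.014), 40]
[-0.46  0.21  1.56 -0.    1.36 -2.21]
top 0.67 [ 0.571 -0.068  0.022] 153.45181074437636
scene 0.56 [ 0.586 -0.067  0.022] 145.580902324678
```

View pics/top3.png

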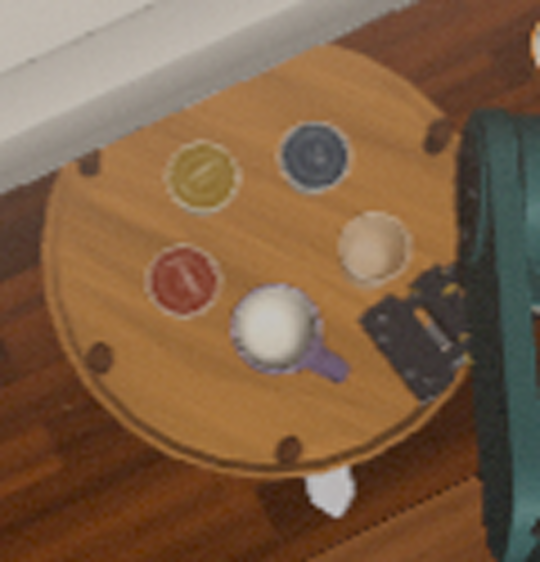

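Run:
```python
from h import *
p=eyes.snapshot("top"); c=np.array([.6325,-.0985])
a=lambda xy,z:(lambda v:(v.round(4),np.degrees(np.arctan2(*v[::-1]))%360,np.hypot(*v)))(onz(p,(280+xy[0]/4.5,145+xy[1]/4.5),z)[:2]-c)
print("cup rim",a((276,328),.072)); print("tip",a((335,516),.005))
for k in [(288,450),(98,358),(438,136)]: print(a(k,.066))
r=models.masks_of(p,"carousel_foot");
for q in r[:1]:
  ys,xs=np.nonzero(q["mask"]); print(q["confidence"],[a(((x-280)*4.5,(y-145)*4.5),.009) for x,y in [(xs.mean(),ys.mean())]])
```

```text
cup rim (array([-0.0552,  0.0245]), np.float64(156.0936889219954), np.float64(0.060411809168793434))
tip (array([-0.1863,  0.0386]), np.float64(168.28867977401254), np.float64(0.1902725806982084))
(array([-0.1334,  0.0546]), np.float64(157.75529667838939), np.float64(0.14413740366667627))
(array([-0.0191,  0.1432]), np.float64(97.61017109031687), np.float64(0.14442380357210166))
(array([ 0.0181, -0.1426]), np.float64(277.2544225837376), np.float64(0.14371819605467973))
0.61 [(array([-0.1658,  0.0348]), np.float64(168.14103952729346), np.float64(0.1694501758752762))]
```

Emit:
step_arm --commands '[[[-1,-3,0,0,0,-0.01,40],[-2,-3,0,0,0,-0.01,40],[-3,-4,0,0,0,-0.01,40],[-3,-4,0,0,0,-0.01,40],[-2.5,-2.5,0,0,0,0,40],[-1.5,-1.5,0,0,0,0,40],[0,0,0,0,0,0,40],[2,4,0,0,0,0,40],[1,2,0,0,0,0,40],[0,0,-10,0,0,0,40],[0,0,-30,0,0,0,40],[0,0,-30,0,0,0,40],[0,0,-20,0,0,0,40],[0,0,0,0,0,0,40]]]'

```text
time: 14.38
tool_pos: [0.5427, -0.2091, 0.3329]
ee_rot: [-3.138, 0.005, -2.925]
wrist_force: [0.3, -0.6, -0.1]
width: 0.0401
finger_force: 0.0
```

```bash
cat > ang.py <<'E'
from h import *
c=np.array([.6325,-.0985])
for n in ("top","scene","wrist"):
  p=eyes.snapshot(n)
  for q in("cup_center","espresso_cup","knob_top"):
    for r in models.tip_of(p,q)[:2]:
      v=onz(p,r["xy"],.066 if q=="knob_top" else .022)[:2]-c; print(n,q,round(r["confidence"],2),np.round(r["xy"],1),(v+c).round(3),np.degrees(np.arctan2(v[1],v[0])).round(1)%360)
  r=models.masks_of(p,"espresso_cup")
  if r: 
    # bowl circle: max inscribed circle of mask (top view)
    d=cv2.distanceTransform(r[0]["mask"].astype(np.uint8),cv2.DIST_L2,5); y,x=np.unravel_index(d.argmax(),d.shape)
    v=onz(p,(x,y),.06)[:2]-c; print(n,"inscr",(x,y),d.max(),(v+c).round(3),np.degrees(np.arctan2(v[1],v[0])).round(1))
p=eyes.snapshot("top"); a=p["color"][145:270,280:400,::-1]; import sys
cv2.imwrite(f"pics/{sys.argv[1]}.png",cv2.resize(a,None,fx=4.5,fy=4.5,interpolation=cv2.INTER_CUBIC))
E
python3 ang.py top4
```

```text
top cup_center 0.72 [345.2 221.7] [ 0.567 -0.087] 169.9
top espresso_cup 0.82 [348.  226.2] [ 0.55  -0.088] 172.9
top knob_top 0.93 [351.7 241.4] [ 0.499 -0.07 ] 168.1
top inscr (np.int64(343), np.int64(217)) 9.7876 [ 0.579 -0.082] 162.6
scene cup_center 0.8 [333.9 234.1] [ 0.573 -0.081] 163.1
scene espresso_cup 0.65 [337.3 234.8] [ 0.574 -0.09 ] 172.0
scene knob_top 0.63 [314.6 233.5] [ 0.498 -0.062] 164.9
scene inscr (np.int64(334), np.int64(223)) 10.0 [ 0.572 -0.082] 164.7
wrist cup_center 0.77 [444.8 258.6] [ 0.578 -0.082] 163.6
wrist espresso_cup 0.84 [440.6 245.9] [ 0.566 -0.09 ] 173.0
wrist knob_top 0.93 [524.3 190.9] [ 0.494 -0.063] 165.8
wrist inscr (np.int64(455), np.int64(268)) 30.575195 [ 0.569 -0.091] 172.9
```

View pics/top4.png

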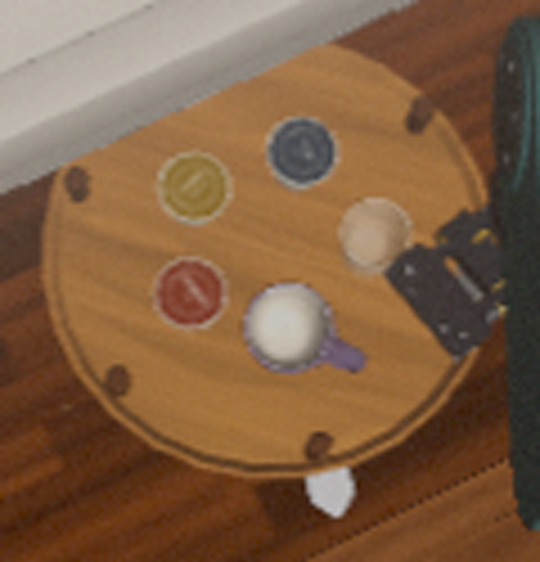

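Run:
```python
from h import *
p=eyes.snapshot("wrist"); a=p["color"][90:320,350:640,::-1]
cv2.imwrite("pics/w5.png",cv2.resize(a,None,fx=2.5,fy=2.5,interpolation=cv2.INTER_CUBIC))
```

```text
(no output)
```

View pics/w5.png

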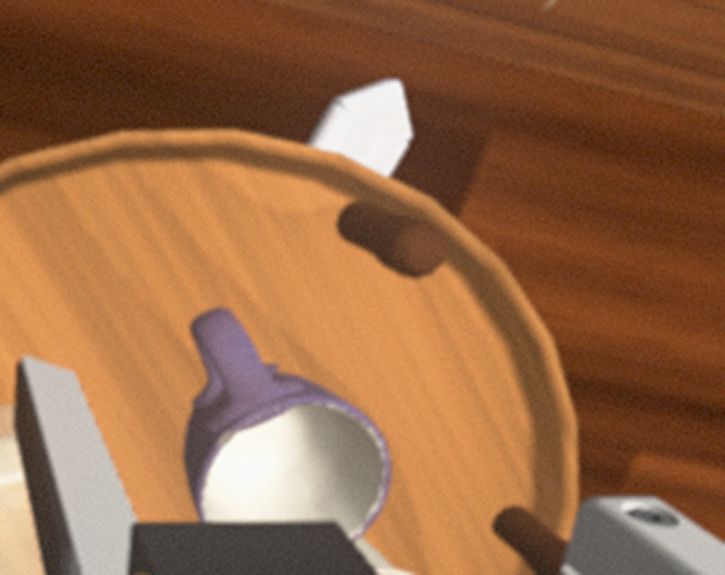

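Run:
```python
from h import *
from scipy.optimize import least_squares
p=eyes.snapshot("wrist"); f=lambda q,z: onz(p,(350+q[0]/2.5,90+q[1]/2.5),z)[:2]
c=np.array([.6325,-.0985]); ang=lambda v:np.degrees(np.arctan2(*(v-c)[::-1])).round(1)
pts=[(392,465),(376,427),(345,402),(300,390),(250,405),(215,440),(198,495),(365,537)]
P=np.array([f(q,.072) for q in pts])
s=least_squares(lambda x:np.hypot(*(P-x[:2]).T)-x[2],[.57,-.085,.0315],loss="soft_l1",f_scale=.001); print("bowl",s.x.round(4),ang(s.x[:2]),(s.fun*1000).round(1))
t=f((402,80),.009); sh=(f((345,97),.009)+f((412,133),.009))/2
print("tip",t,ang(t),"mid",sh,ang(sh)); k=f((420,258),.066); print("knob",k,ang(k),np.hypot(*(k-c)))
```

```text
bowl [ 0.5748 -0.0825  0.0316] 164.5 [-0.3 -0.9 -0.5  1.2  1.2 -0.3 -0.8  1.1]
tip [ 0.44546502 -0.06054083] 168.5 mid [ 0.45881832 -0.06424369] 168.8
knob [ 0.49658402 -0.06743268] 167.1 0.13942142012940667
```

Emit:
step_arm --commands '[[[0,0,20,0,0,0,40],[0,0,30,0,0,0,40],[0,0,30,0,0,0,40],[0,0,10,0,0,0,40],[0,0,0,0,0,0,40],[-2,-3,0,0,0,0,40],[-1,-3,0,0,0,0,40],[-2,-2.5,0,0,0,0,40],[-2,-2.5,0,0,0,0,40],[-2,-2.5,0,0,0,0,40],[0,0,0,0,0,0,40],[0,0,0,0,0,0,40],[2,4,0,0,0,0,40],[1,2,0,0,0,0,40],[0,0,-10,0,0,0,40],[0,0,-30,0,0,0,40],[0,0,-30,0,0,0,40],[0,0,-20,0,0,0,40],[0,0,0,0,0,0,40]]]'

```text
time: 17.65
tool_pos: [0.5501, -0.2152, 0.3327]
ee_rot: [-3.138, 0.004, -2.925]
wrist_force: [1.0, 0.6, -0.2]
width: 0.04
finger_force: 0.0
```

```bash
python3 ang.py top6
python3 - <<'E'
from h import *
p=eyes.snapshot("wrist"); print(robot.get_obs()["tool_pos"],robot.get_obs()["ee_rot"]); a=p["color"][90:320,350:640,::-1]
cv2.imwrite("pics/w6.png",cv2.resize(a,None,fx=2.5,fy=2.5,interpolation=cv2.INTER_CUBIC))
E
```

```text
top cup_center 0.84 [342.7 222.7] [ 0.568 -0.078] 162.5
top cup_center 0.38 [197.9 274.8] [0.62  0.407] 91.4
top espresso_cup 0.92 [348.9 224.4] [ 0.554 -0.094] 176.4
top knob_top 0.86 [351.8 243.1] [ 0.494 -0.068] 167.7
top inscr (np.int64(344), np.int64(218)) 9.5907 [ 0.575 -0.083] 165.0
scene cup_center 0.62 [335.9 234.1] [ 0.576 -0.085] 167.0
scene espresso_cup 0.7 [337.1 235.7] [ 0.57  -0.092] 173.7
scene knob_top 0.79 [315.5 233.7] [ 0.498 -0.065] 165.9
scene knob_top 0.2 [192.4 216.5] [0.42  0.282] 119.2
scene inscr (np.int64(336), np.int64(224)) 10.984499 [ 0.57  -0.089] 171.2
wrist cup_center 0.87 [450.1 250. ] [ 0.576 -0.086] 168.0
wrist espresso_cup 0.95 [446.1 240.1] [ 0.567 -0.093] 175.4
wrist knob_top 0.86 [525.6 180.4] [ 0.493 -0.072] 169.0
wrist inscr (np.int64(464), np.int64(265)) 34.0 [ 0.572 -0.09 ] 172.1
[ 0.54977723 -0.2149187   0.32974715] [-3.14155992e+00  1.74212136e-04 -2.92537180e+00]
```

View pics/w6.png

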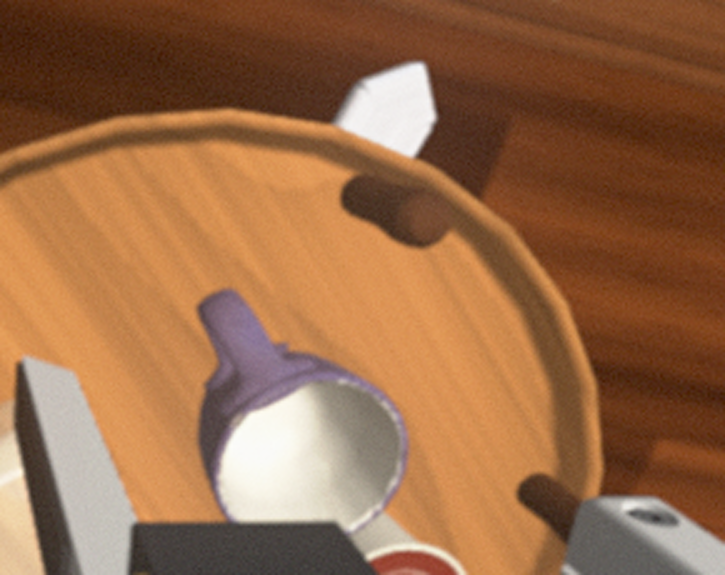

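Run:
```python
from h import *
from scipy.optimize import least_squares
p=eyes.snapshot("wrist"); f=lambda q,z: onz(p,(350+q[0]/2.5,90+q[1]/2.5),z)[:2]
c=np.array([.6325,-.0985]); ang=lambda v:np.degrees(np.arctan2(*(v-c)[::-1])).round(1)
pts=[(408,450),(394,407),(362,380),(320,367),(270,380),(230,415),(213,460),(225,510),(383,515)]
P=np.array([f(q,.072) for q in pts])
s=least_squares(lambda x:np.hypot(*(P-x[:2]).T)-x[2],[.57,-.085,.0315],loss="soft_l1",f_scale=.001); print("bowl",s.x.round(4),ang(s.x[:2]),(s.fun*1000).round(1))
t=f((424,63),.009); sh=(f((367,81),.009)+f((437,116),.009))/2
print("tip",t,ang(t),"mid",sh,ang(sh)); k=f((425,222),.066); print("knob",k,ang(k),np.hypot(*(k-c)))
# tray outer edge circle (top of rim z=.032, r=.165)
E=np.array([f(q,.032) for q in [(0,152),(120,116),(230,108),(345,130),(440,178),(530,268),(585,355),(603,430)]])
s=least_squares(lambda x:np.hypot(*(E-x).T)-.165,[.63,-.1]); print("axis",s.x.round(4),(s.fun*1000).round(1))
```

```text
bowl [ 0.5733 -0.0865  0.0313] 168.5 [-0.1 -1.  -0.9  0.8  0.8  0.3 -0.4 -0.6  2.1]
tip [ 0.44570748 -0.06105432] 168.7 mid [ 0.45897873 -0.06410885] 168.8
knob [ 0.49325158 -0.07616906] 170.9 0.14102763134762714
axis [ 0.6384 -0.1031] [ 0.2  0.3  0.8  0.3 -0.8 -2.5  0.5  1.8]
```

Emit:
step_arm --commands '[[[0,0,-20,0,0,0,40],[0,0,-30,0,0,0,40],[15,0,-20,0,0,0,40],[25,0,0,0,0,0,40],[25,0,0,0,0,0,40],[25,0,0,0,0,0,40],[25,0,0,0,0,0,40],[15,0,0,0,0,0,40],[0,0,0,0,0,0,40],[0,0,0,0,0,0,40],[0,0,0,0,0,0,40]]]'

```text
time: 19.92
tool_pos: [0.4233, -0.2427, 0.3995]
ee_rot: [3.141, 0.0, -2.925]
wrist_force: [-0.8, -0.6, -0.3]
width: 0.0402
finger_force: 0.0
```

```bash
python3 ang.py top7 | grep -v knob; python3 -c "
from h import *
print(robot.close_job())"
```

```text
top cup_center 0.56 [343.5 221. ] [ 0.572 -0.083] 165.7
top espresso_cup 0.55 [346.2 222.2] [ 0.564 -0.089] 172.1
top inscr (np.int64(345), np.int64(217)) 9.7876 [ 0.576 -0.087] 168.8
scene espresso_cup 0.64 [336.3 236.1] [ 0.568 -0.09 ] 173.0
scene inscr (np.int64(336), np.int64(224)) 10.984499 [ 0.57  -0.089] 171.2
the job is handed in; nothing more can be done
None
```

I turned the carousel by its knobs until the espresso cup's bowl came in line with the pointer (bowl and pointer both measured at about 168.5°, good to roughly 2°), then took the hand away and handed the job in at about 20 s, with no contact seen on anything but the knobs.

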